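# Change the photometer over from the reference port to the sample port

### The arm

A 6-joint arm with a two-finger parallel gripper is mounted at the origin on the work surface. World frame = base frame: x ahead of the robot, y to its left, z up, the work surface at z = 0. Lengths are in m, angles in rad, forces in N, time in s.
With the tool pointing down it reaches from about 0.25 to 0.775 m from the base axis. Payload 4 kg.
Tool frame: the origin (TCP) lies midway between the tips of the shut fingers; the grasp point (between the pads) lies 19 mm behind it; y points along the fingers, x is the direction in which the jaws open and shut, and the axes are right-handed (so a half turn about y gives the same grasp; the last joint's range is limited). The gripper opens to 94 mm and grips with 3 to 60 N. Pads are 16 mm wide; open, the fingers measure 119 mm over their backs; the gripper's body (75 mm by 177 mm) begins 78 mm behind the grasp point.
Start: joints at [1.195, 0.087, 1.371, -0, 1.684, -0.103], TCP at [0.148, 0.53, 0.177] pointing down, gripper open.
Joint ranges: [-3.1, 3.1], [-0.76, 2.03], [0.27, 2.55], [-1.08, 4.22], [0.17, 2.65], [-2.57, 2.57]. Speed limits (rad/s): [2.79, 2.79, 3.14, 3.14, 3.14, 3.14].

### API

Orientations are given as [roll, pitch, yaw] about the fixed x, y, z axes, in that order (R = Rz(yaw) Ry(pitch) Rx(roll)).
In Python, from bench import robot gives the robot as it stands.
- The arm moves only by the shell command python3 -m creep 'ROWS'. ROWS is JSON, a list of rows, each a list of 7 numbers: the shift along the tool's x, y, z in mm, then the turn, a rotation vector about the tool's x, y, z in degrees, then the closure in counts, from 0 (fully open) to 255 (shut). A call has 1 to 5 rows; each row is the pose to reach, as a shift and turn from the pose commanded when the call began, along the tool's axes at that moment; what a row does not reach only later rows make up. A row lasts 1/8 s, in which the tool goes at most 62.5 mm and 10.7 degrees, less where a joint would pass 70% of its speed; a pose out of reach is approached as far as the arm can. A call with a gripper value outside its range is refused whole. The fingers move at their own pace and stop on an object; the grip force is fixed at half the most. Time passes only in rows, so rows that repeat a pose let the fingers close. It gives the time, the measured TCP pose, the force and the opening at its end, in the units of the state.
- robot.get_obs(): the state, without advancing time (a new reading comes with each control period).
- robot.snapshot(name): name is "side" or "top"; returns a dict with "color" (400x640x3 uint8, blue, green, red), "fx", "fy", "cx", "cy" (pixels), "world_from_camera" (4x4, takes a point from camera to world coordinates). Camera axes: x right, y down, z forward; pixel columns grow to the right and rows downward; lengths in m; the calibration is good to about 2 mm. A picture is of the moment at which its call begins. There is no depth.
- robot.close_job(): hands the job in, once; it reports no verdict.
Trained networks look in the newest picture that a camera, given by its name, has taken for a name from the list of things; names that differ only in an ending like _2 or _b are one class to them, and where a whole thing is asked for, a point or a joint stands for the part that bears it (a point fixed in the world has none). Each returns a list of dicts, best first, with "p" (0 to 1); they miss things now and then, are a little off and sometimes report something else, mostly with a low value. They report only what shows in the picture. A call takes as long as a camera call.
- robot.spot_in(name, camera): "point" ([x, y, z] in m, in world coordinates, good to about 4 mm: the middle of the surface that is visible of it).
- robot.landmark_of(name, camera): "point" ([x, y, z] in m, in world coordinates, good to about 4 mm: a listed point, or the origin of a listed thing).
The state is a dict: "time": time; "joint_positions": joint angles; "qvel": joint speeds; "joint_torque": joint torques, N m; "tool_pos": TCP position; "ee_rot": TCP orientation; "wrist_force": force on the tool from outside, world axes, zero at the start; "wrist_torque": the same for the moment, N m; "width": finger opening in m.
Only numpy, scipy, OpenCV 4.12 (cv2) and the standard library are available. Lean on these libraries where they do the work, as an engineer would, in place of code of your own. Each camera call takes 0.05 s, during which the arm holds its last target.

### The job

The photometer's two ports have push-push hatches, and the narrow reference hatch has been left open. With shut fingers, push the narrow hatch down and let go so that it latches shut; then press the wide sample hatch down just once and take the hand away, so that it pops up and stays open. Only press, without forcing anything: never have both hatches open together, do not push the popped sample hatch back down, and leave the vial and the other things standing where they are.

Things in the scene. Friction and masses are not known exactly. Their poses are not given: they have to be found in the camera images.
- photometer: white bench photometer, 300 mm deep (x) x 420 mm wide (y); flat deck 100 mm above the bench, with a housing 33 mm higher along its rear edge. Origin at the centre of its underside on the bench; its own -x is its front (towards the robot at yaw 0). The bench itself is at height 0
- ref_port: grey frame of the narrow reference port, 106 mm deep (x) x 72 mm wide (y) x 22 mm tall, fixed on the deck to the left or right of the sample port; origin at the centre of its underside (on the deck), axes parallel to the photometer's
- sample_port: grey frame of the wide sample port, 106 mm deep (x) x 132 mm wide (y) x 22 mm tall, fixed on the deck beside the reference port (centres about 200 mm apart); origin at the centre of its underside (on the deck), axes parallel to the photometer's
- ref_hatch (a joint): narrow flat white lid, 94 mm long (front to rear), 56 wide, 10 thick, hinged at the rear of its frame; open at the start. Angle, rad: 0 = latched shut, level, its top 144 mm above the bench; 0.62 = fully open stop; -0.115 = pressed to its soft lower stop. A soft spring (0.29 Nm at 0, 0.13 Nm at 0.62) always pushes it open. Its push-push catch works as the sample hatch's
- sample_hatch (a joint): wide lid, 116 mm, else like the narrow one, same angles and spring; shut at the start. Push-push catch: a full press, to -0.075 rad or lower (about 7 mm below shut level at the front edge, 4 to 5 N there), then letting go, frees a latched lid and latches an open one; a press of less than half that changes nothing. A freed lid rises by itself in about 1 s and stays at 0.62
- ref_press (a point): point on top of the narrow hatch, on its centre line, 76 mm from the hinge and 22 mm from the free edge; moves with the lid
- sample_press (a point): point on top of the wide hatch, on its centre line, 76 mm from the hinge and 22 mm from the free edge; moves with the lid
- ref_hinge (a point): middle of the narrow hatch's hinge axis, 39 mm above its port frame's origin and 51 mm to its rear (port's +x); the axis runs along the port's y, and the lid reaches from it towards the port's -x, from 4 to 98 mm away
- sample_hinge (a point): middle of the wide hatch's hinge axis, placed in the same way on the sample port
- vial: small capped glass sample vial, 22 mm across, 42 mm tall, standing on the photometer's deck between the two ports; origin at the centre of its underside
- cuvette_box: clear plastic cuvette box, 30 x 60 x 24 mm, lying on the deck near the photometer's front edge, in front of the ports; origin at the centre of its underside
- bottle: white plastic bottle, 68 mm across, 160 mm tall, standing on the bench to the left; origin at the centre of its underside
- beaker: open glass beaker, 72 mm across, 85 mm tall, on the bench to the right; origin at the centre of its underside
- jar: amber jar with black cap, 56 mm across, 60 mm tall, on the bench to the left; origin at the centre of its underside
- tip_tray: grey divided tray, 120 x 85 x 45 mm, on the bench to the right; origin at the centre of its underside

How it is judged:
On the way, in this order (a step that is already met when the one before it is completed fails the run):
1. the narrow reference hatch is latched shut with the fingers off it, the sample hatch still shut (value of joint ref_hatch between -0.02 and 0.05 rad and contact force between each of the fingers, the arm and ref_hatch below 0.3 N and value of joint sample_hatch below 0.05 rad), for 0.3 s.
2. the wide sample hatch has popped up and stays open, untouched, for a second (value of joint sample_hatch above 0.5 rad and contact force between each of the fingers, the arm and sample_hatch below 0.3 N and value of joint ref_hatch below 0.05 rad), for 1 s.
At the end, for the whole second after the job is handed in: narrow reference hatch latched shut (angle between -0.02 and 0.05 rad), wide sample hatch standing open by itself (more than 0.5 rad), both at rest (value of joint sample_hatch above 0.5 rad and value of joint ref_hatch between -0.02 and 0.05 rad and velocity of joint sample_hatch between -0.1 and 0.1 rad/s and velocity of joint ref_hatch below 0.1 rad/s); the robot touches nothing.
It fails at once if both hatches open (more than 0.2 rad) together (value of joint each of ref_hatch, sample_hatch above 0.2 rad).
It fails at once if the popped sample hatch (more than 0.25 rad open) is pushed back down: it is to be pressed once only (value of joint sample_hatch above 0.25 rad and velocity of joint sample_hatch below -0.25 rad/s and contact force between any of the fingers, the arm and sample_hatch above 0.5 N).
It fails at once if a hatch pressed with more than 40 N (contact force between any of the fingers, the arm and ref_hatch above 40 N or contact force between any of the fingers, the arm and sample_hatch above 40 N).
It fails at once if a bystander moved by more than 20 mm, lifted or knocked over (distance of any of vial, cuvette_box, bottle, beaker, jar, tip_tray from where it was at the start of the episode above 0.02 m or angle between any of vial, cuvette_box, bottle, beaker, jar, tip_tray's own z axis and vertical above 0.4 rad).
It also fails if it takes over 51 s, if anything falls off the work surface, if the arm or the gripper's body presses on something with over 40 N, if the wrist force passes 120 N, or if a joint passes its speed limit or range.

## Working session

There is one attempt and no reset: what is moved stays moved. The work goes in short steps, Python scripts to look and compute and a shell command to move; the robot and the scene stay as the last step left them, time stands still between calls to the robot, and variables do not carry over. Pictures are saved under pics/ and viewed, and the job is handed in when it is done.

```bash
mkdir -p pics; cat > h.py <<'E'
from bench import robot
import cv2, numpy as np
def snap(c,n):
    s=robot.snapshot(c); cv2.imwrite(f'pics/{n}.png',s['color']); return s
def proj(s,p):
    q=np.linalg.inv(s['world_from_camera'])@np.r_[p,1]; return (s['fx']*q[0]/q[2]+s['cx'], s['fy']*q[1]/q[2]+s['cy'])
E
python3 - <<'E'
from h import *
o=robot.get_obs(); print({k:np.round(v,3) for k,v in o.items()})
for c in('side','top'):
    s=snap(c,c+'0'); print(c,np.round(s['world_from_camera'],3).tolist())
    for n in ['photometer','ref_port','sample_port','ref_press','sample_press','ref_hinge','sample_hinge','vial','cuvette_box','bottle']:
        r=robot.landmark_of(n,c)
        print(n,[(np.round(d['point'],3).tolist(),round(d['p'],2),np.round(proj(s,d['point'])).tolist()) for d in r[:2]])
E
```

```text
{'time': np.float64(0.0), 'joint_positions': array([ 1.195,  0.088,  1.372, -0.   ,  1.684, -0.103]), 'qvel': array([0.001, 0.001, 0.002, 0.   , 0.   , 0.   ]), 'joint_torque': array([ 0.0000e+00, -3.4019e+01, -3.0242e+01,  7.2000e-02,  3.3000e-02,
       -0.0000e+00]), 'tool_pos': array([0.148, 0.529, 0.176]), 'ee_rot': array([-1.571,  0.002,  1.298]), 'wrist_force': array([-0.224,  0.051, -0.483]), 'wrist_torque': array([0.003, 0.021, 0.01 ]), 'width': np.float64(0.094)}
side [[0.971, -0.178, 0.158, 0.283], [-0.238, -0.679, 0.695, -1.043], [-0.016, -0.712, -0.702, 1.162], [0.0, 0.0, 0.0, 1.0]]
photometer [([0.56, 0.012, -0.001], 0.89, [324.0, 217.0])]
ref_port [([0.548, 0.121, 0.098], 0.9, [312.0, 171.0])]
sample_port [([0.521, -0.082, 0.099], 0.95, [320.0, 219.0])]
ref_press [([0.536, 0.118, 0.187], 0.75, [308.0, 150.0])]
sample_press [([0.495, -0.077, 0.141], 0.73, [310.0, 209.0]), ([0.44, 0.047, 0.098], 0.67, [282.0, 194.0])]
ref_hinge [([0.595, 0.111, 0.141], 0.67, [328.0, 160.0]), ([0.538, 0.117, 0.187], 0.15, [308.0, 150.0])]
sample_hinge [([0.573, -0.088, 0.136], 0.67, [338.
[... 274 characters left out ...]
35], [0.0, 0.0, 0.0, 1.0]]
photometer [([0.564, 0.012, 0.0], 0.87, [323.0, 187.0])]
ref_port [([0.546, 0.121, 0.096], 0.57, [291.0, 189.0]), ([0.604, -0.463, -0.003], 0.18, [453.0, 173.0])]
sample_port [([0.523, -0.08, 0.099], 0.67, [349.0, 194.0])]
ref_press [([0.539, 0.121, 0.189], 0.8, [288.0, 186.0]), ([0.42, -0.432, 0.002], 0.35, [447.0, 223.0])]
sample_press [([0.499, -0.079, 0.15], 0.56, [350.0, 199.0])]
ref_hinge [([0.597, 0.111, 0.14], 0.76, [292.0, 171.0]), ([0.434, 0.052, 0.103], 0.38, [311.0, 220.0])]
sample_hinge []
vial [([0.572, 0.006, 0.1], 0.46, [324.0, 180.0])]
cuvette_box [([0.432, 0.053, 0.104], 0.61, [311.0, 221.0])]
bottle [([0.654, 0.451, 0.002], 0.58, [203.0, 165.0])]
```

View image.

```bash
python3 - <<'E'
import cv2
for c,(y0,y1,x0,x1) in {'side':(80,330,130,450),'top':(110,290,180,500)}.items():
    i=cv2.imread(f'pics/{c}0.png')[y0:y1,x0:x1]; cv2.imwrite(f'pics/{c}0c.png',cv2.resize(i,None,fx=2.4,fy=2.4,interpolation=cv2.INTER_CUBIC))
E
```

```text
(no output)
```

View pics/side0c.png

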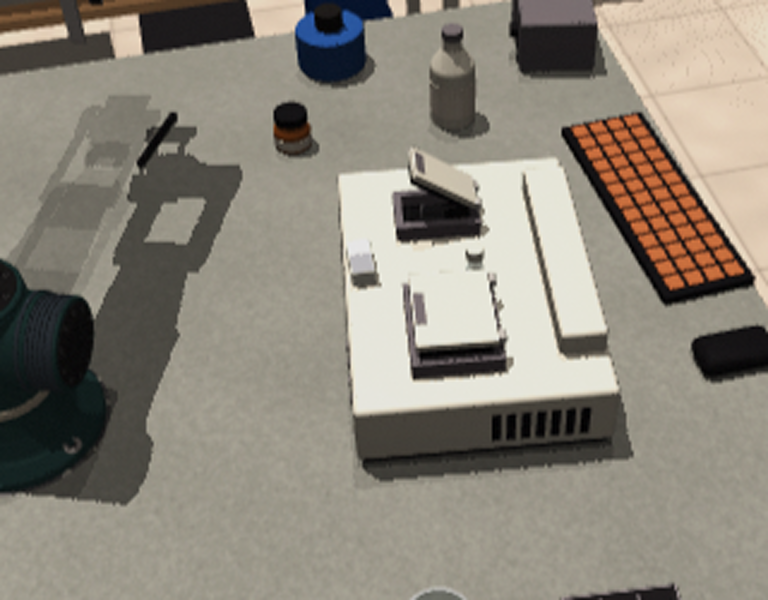

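View pics/top0c.png

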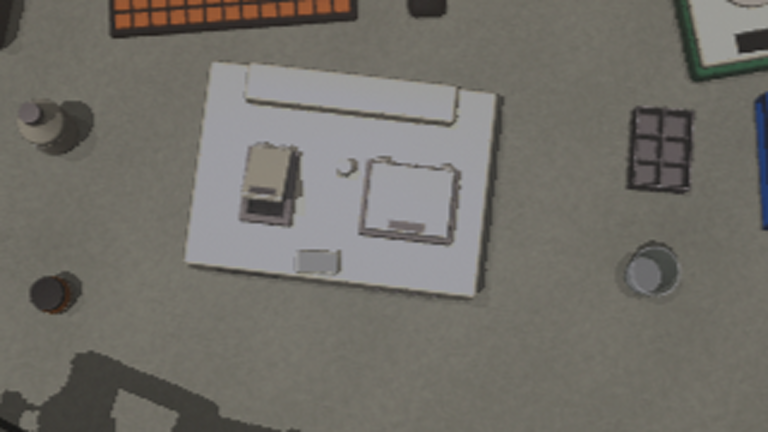

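The networks agree with the pictures. The open narrow hatch is on the left (side view about 308,150; top view about 288,186). The shut wide hatch is on the right (side about 315,210; top about 350,197), and the vial stands between them. The photometer's yaw is about -0.12. Next I shut the fingers, rise and approach.

```bash
python3 -m creep '[[0,-75,0,0,0,0,255],[-60,-75,-100,0,0,0,255],[-90,-75,-150,0,0,0,255],[-140,-75,-230,0,-8.7,0,255],[-140,-75,-230,0,-8.7,0,255]]'
cat >> h.py <<'E'
from scipy.spatial.transform import Rotation as Ro
yaw=-0.12; fx=np.array([np.cos(yaw),np.sin(yaw),0])
RH=np.array([.597,.1145,.139]); SH=np.array([.573,-.087,.139])
def go(t):
    o=robot.get_obs(); R=Ro.from_euler('xyz',o['ee_rot']).as_matrix()
    print('pos',np.round(o['tool_pos'],4),'rot',np.round(o['ee_rot'],3),'F',np.round(o['wrist_force'],2),'w',round(float(o['width']),4),'t',o['time'])
    print('shift mm',np.round(R.T@(np.array(t)-o['tool_pos'])*1000,1))
E
python3 -c "
from h import *
t=RH-.072*fx; t[2]=.235; print(t); go(t)"
```

```text
time: 1.72
tool_pos: [0.319, 0.3466, 0.252]
ee_rot: [-1.572, -0.001, 1.451]
wrist_force: [0.8, 1.2, 0.1]
width: 0.0474
[0.52551778 0.12311928 0.235     ]
pos [0.319  0.3466 0.252 ] rot [-1.572e+00 -1.000e-03  1.451e+00] F [0.82 1.19 0.12] w 0.0474 t 1.725
shift mm [-197.3   17.  -231.7]
```

```bash
python3 -m creep '[[-50,0,-58,0,0,0,255],[-98,0,-115,0,0,0,255],[-148,5,-174,0,0,0,255],[-197,15,-232,0,0,0,255],[-197,15,-232,0,0,0,255]]'
python3 - <<'E'
from h import *
t=RH-.072*fx; t[2]=.2; go(t)
for c in('side','top'):
    s=snap(c,c+'1'); o=robot.get_obs(); print(c,np.round(proj(s,o['tool_pos'])))
    for n in ['ref_press','ref_hinge','sample_press','sample_hinge']:
        print(n,[(np.round(d['point'],3).tolist(),round(d['p'],2)) for d in robot.landmark_of(n,c)[:2]])
    y,x=(60,220) 
    cv2.imwrite(f'pics/{c}1c.png',cv2.resize(s['color'][80:250,220:420],None,fx=3,fy=3,interpolation=cv2.INTER_CUBIC))
E
```

```text
time: 2.35
tool_pos: [0.5258, 0.1225, 0.2366]
ee_rot: [-1.571, -0.0, 1.449]
wrist_force: [1.1, 0.8, -0.2]
width: 0.0009
pos [0.5258 0.1225 0.2366] rot [-1.571 -0.     1.449] F [ 1.08  0.85 -0.17] w 0.0009 t 2.35
shift mm [ 0.5 36.6  0.4]
side [305. 138.]
ref_press [([0.537, 0.119, 0.185], 0.72)]
ref_hinge [([0.601, 0.108, 0.14], 0.64)]
sample_press [([0.496, -0.078, 0.148], 0.83)]
sample_hinge [([0.493, -0.076, 0.143], 0.26)]
top [286. 189.]
ref_press []
ref_hinge [([0.435, 0.054, 0.105], 0.7)]
sample_press [([0.496, -0.073, 0.146], 0.62)]
sample_hinge [([0.568, -0.085, 0.139], 0.8)]
```

View pics/side1c.png

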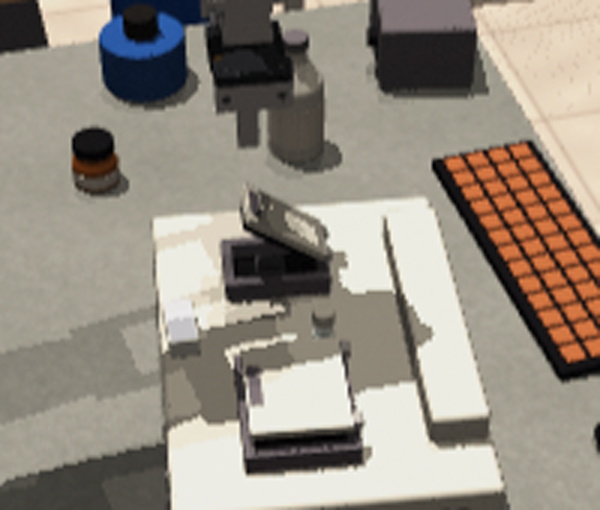

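```bash
python3 - <<'E'
import cv2
i=cv2.imread('pics/side1.png')[90:190,260:380]; cv2.imwrite('pics/side1d.png',cv2.resize(i,None,fx=6,fy=6,interpolation=cv2.INTER_NEAREST))
E
```

```text
(no output)
```

View pics/side1d.png

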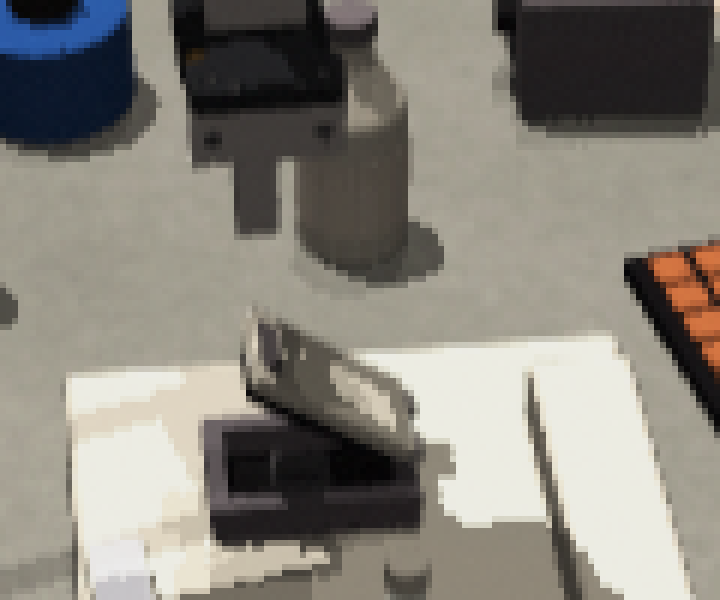

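View pics/top1c.png

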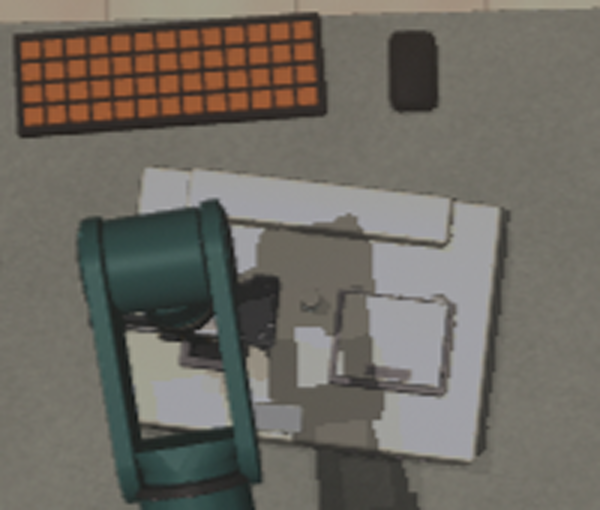

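```bash
python3 - <<'E'
from h import *
s=snap('side','side2')
o=robot.get_obs(); p=o['tool_pos']; print(p)
for d in ([0,0,0],[0,0,.02],[0,0,.03],[0,.02,0],[.02,0,0]): print(d,np.round(proj(s,p+np.array(d)),1))
# photometer deck corners
C=np.array([.562,.012,.1]); fy=np.array([-fx[1],fx[0],0])
for a in(-1,1):
  for b in(-1,1): print(a,b,np.round(proj(s,C+a*.15*fx+b*.21*fy),1))
for n in['ref_port','sample_port','photometer']:print(n,[np.round(d['point'],3) for d in robot.spot_in(n,'side')[:1]])
for t in ([-.004,0],[-.098,0]): 
  for z in (-.005,.005):
    c,sn=np.cos(.62),np.sin(.62); v=RH+fx*(t[0]*c+z*sn)+np.array([0,0,-t[0]*sn+z*c]); print(np.round(v,3),[np.round(proj(s,v+k*fy*.028)) for k in(-1,1)])
E
```

```text
[0.52405571 0.12554559 0.2373158 ]
[0, 0, 0] [302.5 135.7]
[0, 0, 0.02] [302.3 130.1]
[0, 0, 0.03] [302.2 127.3]
[0, 0.02, 0] [301.  131.6]
[0.02, 0, 0] [309.2 134.6]
-1 -1 [279.6 254.3]
-1 1 [269.8 153. ]
1 -1 [391.5 242.6]
1 1 [362.  144.7]
ref_port [array([0.548, 0.109, 0.119])]
sample_port [array([ 0.518, -0.106,  0.146])]
photometer [array([ 0.58 , -0.098,  0.097])]
[0.591 0.115 0.137] [array([327., 166.]), array([324., 154.])]
[0.597 0.115 0.145] [array([329., 164.]), array([326., 152.])]
[0.515 0.124 0.192] [array([301., 155.]), array([299., 143.])]
[0.521 0.124 0.2  ] [array([303., 152.]), array([301., 140.])]
```

```bash
python3 - <<'E'
import cv2
i=cv2.imread('pics/side2.png')[90:190,260:380]; cv2.imwrite('pics/side2d.png',cv2.resize(i,None,fx=6,fy=6,interpolation=cv2.INTER_NEAREST))
E
```

```text
(no output)
```

View pics/side2d.png

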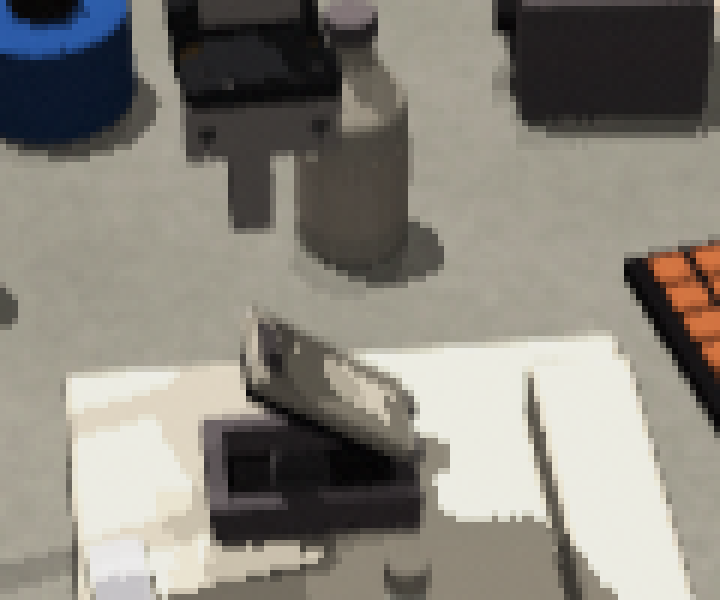

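```bash
python3 - <<'E'
from h import *
s=snap('side','side3'); t=snap('top','top3')
for P in([.148,.529,.177],robot.get_obs()['tool_pos']):
    print(np.round(P,4),np.round(proj(s,P),1),np.round(proj(t,P),1))
i=cv2.resize(s['color'][0:200,180:420],None,fx=3,fy=3,interpolation=cv2.INTER_NEAREST);cv2.imwrite('pics/side3c.png',i)
i=cv2.resize(t['color'][130:260,220:420],None,fx=4,fy=4,interpolation=cv2.INTER_NEAREST);cv2.imwrite('pics/top3c.png',i)
E
```

```text
[0.148 0.529 0.177] [168.8  96.7] [162.9 311. ]
[0.5244 0.1248 0.2368] [302.7 135.9] [286.1 188.9]
```

View pics/side3c.png

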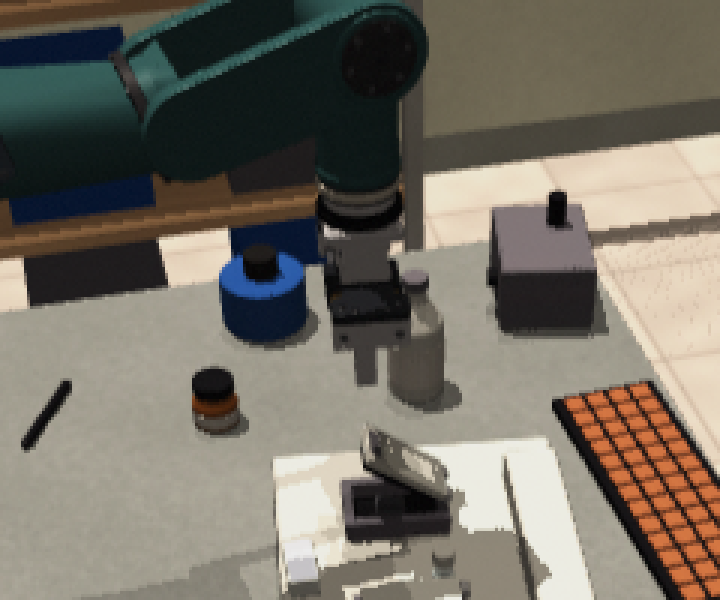

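View pics/top3c.png

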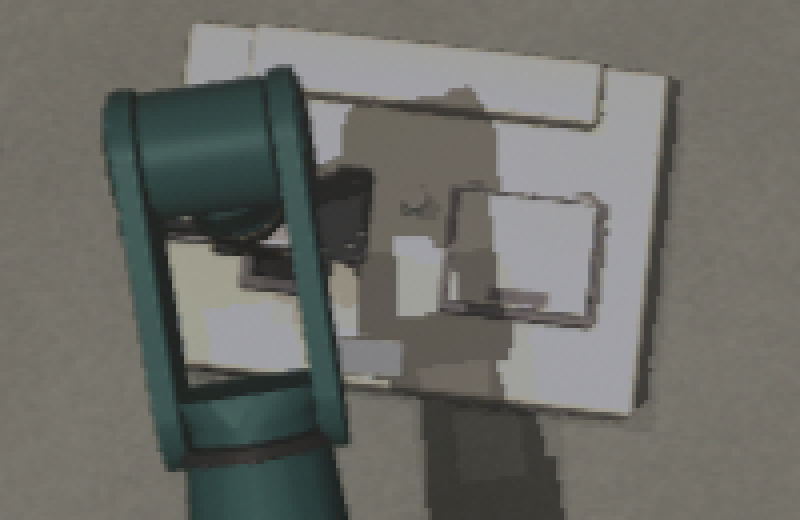

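View pics/side0.png

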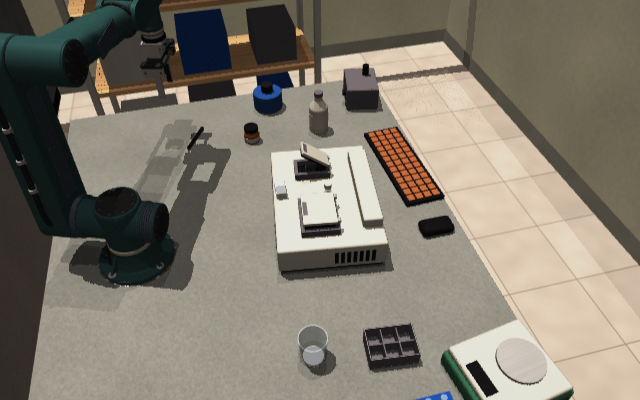

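```bash
python3 - <<'E'
from h import *
s=robot.snapshot('side');t=robot.snapshot('top');print(s['fx'],s['fy'],s['cx'],s['cy'],t['fx'])
o=robot.get_obs();p=o['tool_pos'];print(np.round(p,4))
print('base',proj(s,[0,0,0]),proj(t,[0,0,0]))
R=Ro.from_euler('xyz',o['ee_rot']).as_matrix()
for q in([0,0,0],[-.0885,-.097,-.0375],[-.0885,-.097,.0375],[-.0885,-.2,.0375],[-.0885,-.2,-.0375],[.0885,-.097,0],[0,-.3,0]):
    v=p+R@np.array(q);print(q,np.round(v,3),np.round(proj(s,v)),np.round(proj(t,v)))
for n in['bottle','jar','beaker','tip_tray']:
    for c in('side','top'): print(n,c,[(np.round(d['point'],3).tolist(),round(d['p'],2)) for d in robot.landmark_of(n,c)[:1]])
cv2.imwrite('pics/t.png',t['color'])
E
```

```text
517.3224008049634 517.3224008049634 312.47187038518166 197.11989541659327 509.731638650166
[0.5245 0.1246 0.2367]
base (np.float64(138.05136291883875), np.float64(255.8590090861653)) (np.float64(329.68753625892936), np.float64(346.1728544514408))
[0, 0, 0] [0.524 0.125 0.237] [303. 136.] [286. 189.]
[-0.0885, -0.097, -0.0375] [0.551 0.032 0.334] [319. 126.] [314. 175.]
[-0.0885, -0.097, 0.0375] [0.477 0.041 0.334] [291. 129.] [311. 200.]
[-0.0885, -0.2, 0.0375] [0.477 0.041 0.437] [289.  95.] [310. 195.]
[-0.0885, -0.2, -0.0375] [0.551 0.032 0.437] [319.  93.] [313. 168.]
[0.0885, -0.097, 0] [0.535 0.212 0.334] [298.  91.] [254. 181.]
[0, -0.3, 0] [0.524 0.125 0.537] [299.  40.] [276. 172.]
bottle side [([0.654, 0.448, -0.004], 0.82)]
bottle top [([0.655, 0.454, -0.003], 0.68)]
jar side [([0.598, 0.112, 0.141], 0.63)]
jar top [([0.406, 0.443, -0.0], 0.58)]
beaker side [([0.414, -0.433, 0.001], 0.67)]
beaker top []
tip_tray side [([0.608, -0.464, -0.0], 0.67)]
tip_tray top [([0.602, -0.462, -0.001], 0.87)]
```

View pics/t.png

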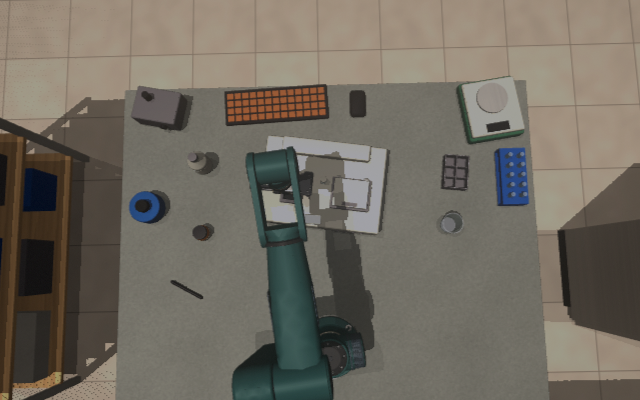

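```bash
python3 - <<'E'
import cv2,numpy as np
a=cv2.imread('pics/side0.png').astype(int);b=cv2.imread('pics/side3.png').astype(int)
d=abs(a-b).sum(2)
for r in range(104,146,1): print(r,' '.join('%3d'%v for v in d[r,286:320]))
E
```

```text
104  26  28  31  21 256 363 354 337 332 350 352 339 297 392 369 359 387 388 388 406 388 392 398 402 462 475 464 447 412 408 366  27  25  21
105  24  27  28  25 210 386 378 345 353 391 398 396 400 412 415 410 401 403 403 404 409 409 396 432 482 472 470 446 420 412 339  21  25  15
106  23  31  30  19 192 418 418 419 420 408 400 410 416 409 419 414 401 413 405 409 404 405 383 399 451 429 429 415 359 348 280   8  24  20
107  21  27  27  20 139 394 415 408 405 406 397 401 384 385 381 375 350 352 333 329 332 332 314 284 362 357 349 336 282 275 236  36  24  25
108  28  28  25  29  80 322 336 333 329 331 325 333 314 314 307 306 277 275 256 256 256 253 250 139 258 301 298 289 254 250 231  36  27  24
109  27  28  31  25  42 261 268 263 265 267 272 266 265 262 261 255 251 248 251 255 260 252 250  59 166 247 275 293 272 257 232  14  25  26
110  26  26  31  25  42 268 278 272 272 277 269 272 265 264 258 258 253 256 248 256 260 255 250  39  71 147 235 292 286 246 214  28  22  25
111  25  26  25  23  43 266 274 294 307 296 267 268 263 263 258 262 260 254 251 256 264 260 253  33  25  62 174 213 209 
[... 4079 characters left out ...]

141  28  28  24  23  23  22  28  24  28  31  27  28  31  30  25  13  50  24  22  25  25  27  26  28  27  24  29  27  31  28  26  28  24  27
142  28  30  28  25  26  28  27  21  25  26  31  27  30  29   3  70 130 101  56  75  12  29  30  31  27  29  26  23  29  28  28  27  27  27
143  30  28  30  27  30  28  29  32  29  26  29  27  28  24  50  88 123 103 122 214 179  77  11  27  24  32  29  34  26  31  27  28  26  30
144  20  29  24  25  29  24  24  24  31  21  28  27  29  26  38  79 118  70  82 112 363 312 180  78   6  31  26  27  27  28  24  31  27  26
145  29  25  26  26  28  24  25  30  26  27  28  29  24  29  24  78 122  76  71  73 244 376 376 299 150  67   5  27  26  30  28  29  29  28
```

```bash
python3 - <<'E'
import cv2
i=cv2.imread('pics/side0.png')[10:110,120:220]; i=cv2.resize(i,None,fx=6,fy=6,interpolation=cv2.INTER_NEAREST)
cv2.circle(i,(int((168.8-120)*6),int((96.7-10)*6)),4,(0,0,255),-1);cv2.imwrite('pics/side0d.png',i)
E
```

```text
(no output)
```

View pics/side0d.png

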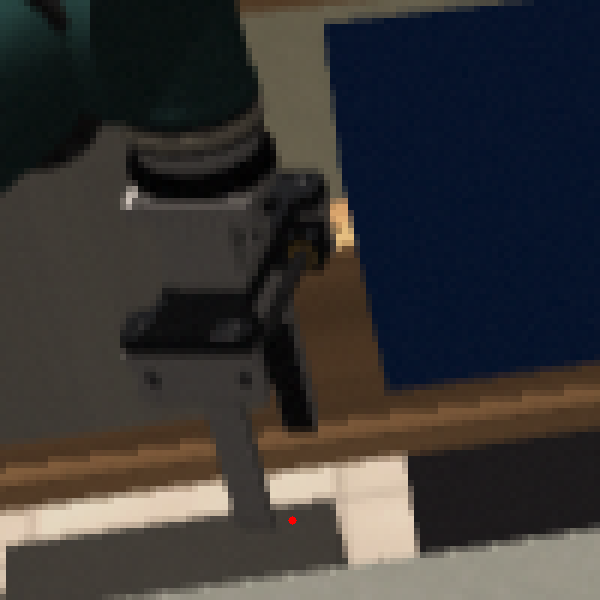

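```bash
python3 -m creep '[[0,12,0,0,0,0,255],[0,24,0,0,0,0,255],[0,36,0,0,0,0,255],[0,36,0,0,0,0,255]]'
python3 - <<'E'
from h import *
t=RH-.072*fx; t[2]=.15; go(t)
s=snap('side','side4'); print(proj(s,robot.get_obs()['tool_pos']))
i=cv2.resize(s['color'][90:190,260:380],None,fx=6,fy=6,interpolation=cv2.INTER_NEAREST);cv2.imwrite('pics/side4d.png',i)
E
```

```text
time: 4.15
tool_pos: [0.5236, 0.1243, 0.1987]
ee_rot: [-1.567, 0.001, 1.45]
wrist_force: [-0.7, 0.3, 0.6]
width: 0.0007
pos [0.5236 0.1243 0.1987] rot [-1.567e+00  1.000e-03  1.450e+00] F [-0.69  0.29  0.59] w 0.0007 t 4.15
shift mm [-0.9 48.7 -2.3]
(np.float64(302.9722653747217), np.float64(146.03173577305228))
```

View pics/side4d.png

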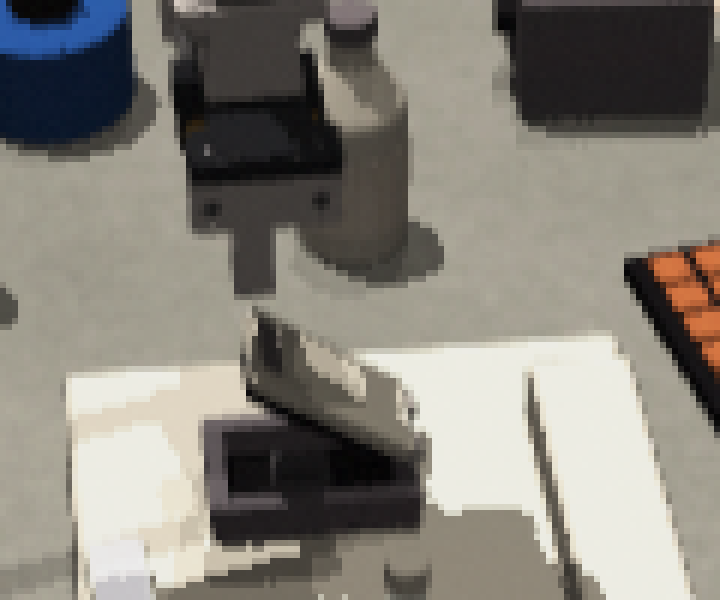

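```bash
python3 -m creep '[[-1,4,-7,0,0,0,255],[-1,8,-7,0,0,0,255],[-1,12,-7,0,0,0,255]]'; python3 -m creep '[[0,4,0,0,0,0,255],[0,8,0,0,0,0,255],[0,12,0,0,0,0,255],[0,12,0,0,0,0,255]]'
python3 - <<'E'
from h import *
t=RH-.066*fx; t[2]=.15; go(t)
s=snap('side','side5'); print(proj(s,robot.get_obs()['tool_pos']))
i=cv2.resize(s['color'][90:190,260:380],None,fx=6,fy=6,interpolation=cv2.INTER_NEAREST);cv2.imwrite('pics/side5d.png',i)
E
```

```text
time: 4.58
tool_pos: [0.5315, 0.1226, 0.1885]
ee_rot: [-1.571, -0.0, 1.45]
wrist_force: [0.6, -0.9, 0.1]
width: 0.0001
time: 5.08
tool_pos: [0.5311, 0.1226, 0.1762]
ee_rot: [-1.57, 0.0, 1.45]
wrist_force: [0.1, 0.2, 0.2]
width: 0.0006
pos [0.5311 0.1226 0.1762] rot [-1.57  0.    1.45] F [0.08 0.25 0.17] w 0.0006 t 5.075
shift mm [-0.2 26.2 -0.5]
(np.float64(305.69190293883383), np.float64(152.09730875285217))
```

View pics/side5d.png

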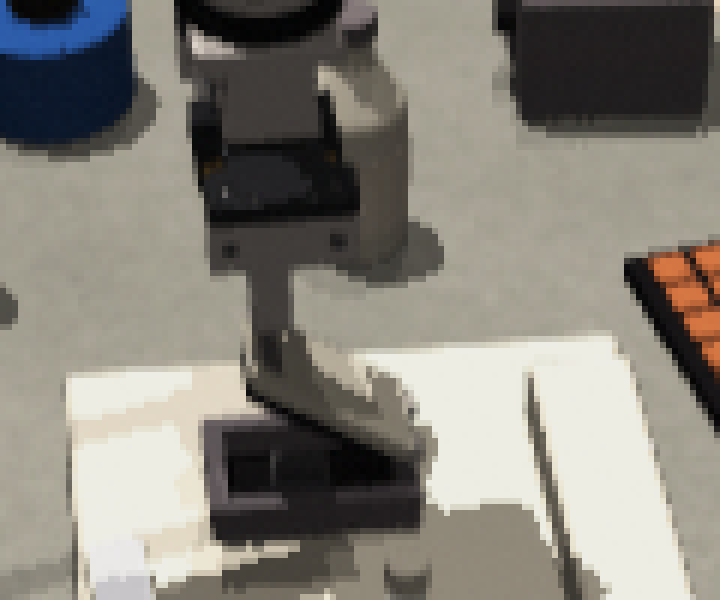

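```bash
python3 -m creep '[[0,4,0,0,0,0,255],[0,8,0,0,0,0,255],[0,12,0,0,0,0,255],[0,12,0,0,0,0,255]]'
python3 - <<'E'
from h import *
t=RH-.066*fx; t[2]=.15; go(t)
s=snap('side','side6'); print(proj(s,robot.get_obs()['tool_pos']))
i=cv2.resize(s['color'][90:190,260:380],None,fx=6,fy=6,interpolation=cv2.INTER_NEAREST);cv2.imwrite('pics/side6d.png',i)
E
```

```text
time: 5.62
tool_pos: [0.5313, 0.1227, 0.1644]
ee_rot: [-1.571, -0.0, 1.45]
wrist_force: [-0.2, 0.1, 1.4]
width: 0.0007
pos [0.5313 0.1227 0.1644] rot [-1.571 -0.     1.45 ] F [-0.2   0.12  1.44] w 0.0007 t 5.625
shift mm [-0.3 14.4 -0.2]
(np.float64(305.85768686123856), np.float64(155.15947058758624))
```

View pics/side6d.png

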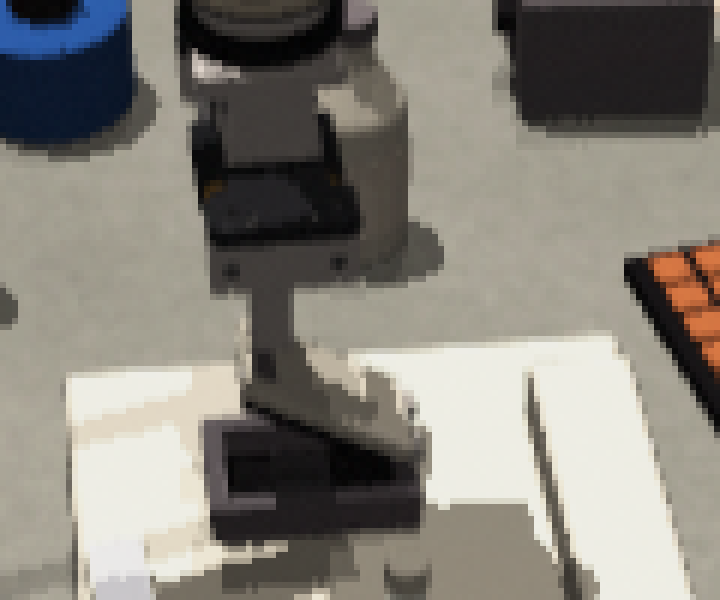

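```bash
python3 -m creep '[[0,4,0,0,0,0,255],[0,8,0,0,0,0,255],[0,12,0,0,0,0,255],[0,15,0,0,0,0,255],[0,15,0,0,0,0,255]]'
python3 - <<'E'
from h import *
t=RH-.066*fx; t[2]=.15; go(t)
s=snap('side','side7'); print(proj(s,robot.get_obs()['tool_pos']))
i=cv2.resize(s['color'][90:190,260:380],None,fx=6,fy=6,interpolation=cv2.INTER_NEAREST);cv2.imwrite('pics/side7d.png',i)
E
```

```text
time: 6.3
tool_pos: [0.5311, 0.1227, 0.1492]
ee_rot: [-1.57, 0.0, 1.45]
wrist_force: [0.0, 0.6, 2.7]
width: 0.0007
pos [0.5311 0.1227 0.1492] rot [-1.57  0.    1.45] F [0.02 0.63 2.73] w 0.0007 t 6.3
shift mm [-0.2 -0.8 -0.4]
(np.float64(305.92370064398267), np.float64(159.05085841889525))
```

View pics/side7d.png

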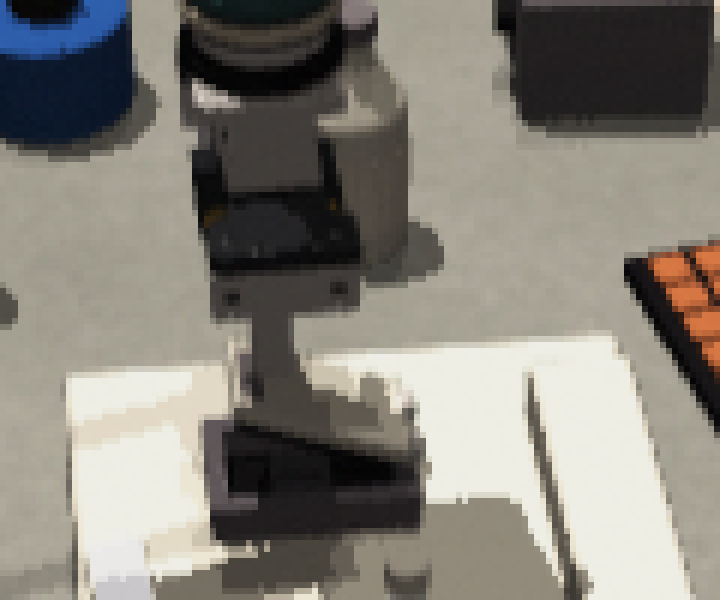

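```bash
python3 -m creep '[[0,4,0,0,0,0,255],[0,8,0,0,0,0,255],[0,12,0,0,0,0,255],[0,15,0,0,0,0,255],[0,15,0,0,0,0,255]]'
python3 - <<'E'
from h import *
t=RH-.066*fx; t[2]=.125; go(t)
s=snap('side','side8')
i=cv2.resize(s['color'][90:190,260:380],None,fx=6,fy=6,interpolation=cv2.INTER_NEAREST);cv2.imwrite('pics/side8d.png',i)
E
```

```text
time: 6.98
tool_pos: [0.5311, 0.1227, 0.1342]
ee_rot: [-1.57, 0.0, 1.45]
wrist_force: [-1.0, -0.2, 2.6]
width: 0.0003
pos [0.5311 0.1227 0.1342] rot [-1.57  0.    1.45] F [-1.   -0.15  2.62] w 0.0003 t 6.975
shift mm [-0.2  9.2 -0.4]
```

View pics/side8d.png

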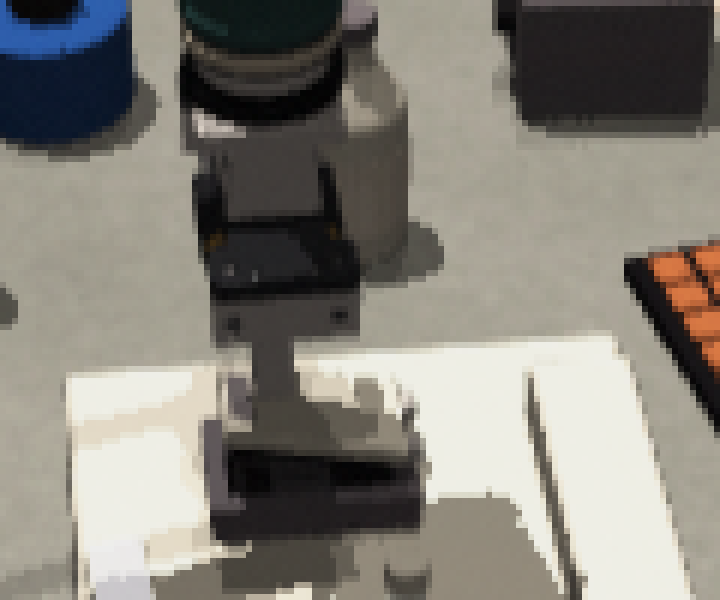

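```bash
python3 -m creep '[[0,3,0,0,0,0,255],[0,6,0,0,0,0,255],[0,6,0,0,0,0,255]]'; python3 -m creep '[[0,3,0,0,0,0,255],[0,3,0,0,0,0,255]]';python3 -m creep '[[0,2,0,0,0,0,255],[0,2,0,0,0,0,255]]'
python3 - <<'E'
from h import *
s=snap('side','side9')
i=cv2.resize(s['color'][90:190,260:380],None,fx=6,fy=6,interpolation=cv2.INTER_NEAREST);cv2.imwrite('pics/side9d.png',i)
E
```

```text
time: 7.4
tool_pos: [0.5311, 0.1227, 0.1283]
ee_rot: [-1.57, -0.0, 1.45]
wrist_force: [-1.6, 0.3, 3.2]
width: 0.0004
time: 7.65
tool_pos: [0.5312, 0.1227, 0.1254]
ee_rot: [-1.57, -0.0, 1.45]
wrist_force: [-2.4, 1.2, 3.5]
width: 0.0004
time: 7.9
tool_pos: [0.5312, 0.1227, 0.1235]
ee_rot: [-1.57, -0.0, 1.45]
wrist_force: [-3.0, -0.1, 2.9]
width: 0.0002
```

View pics/side9d.png

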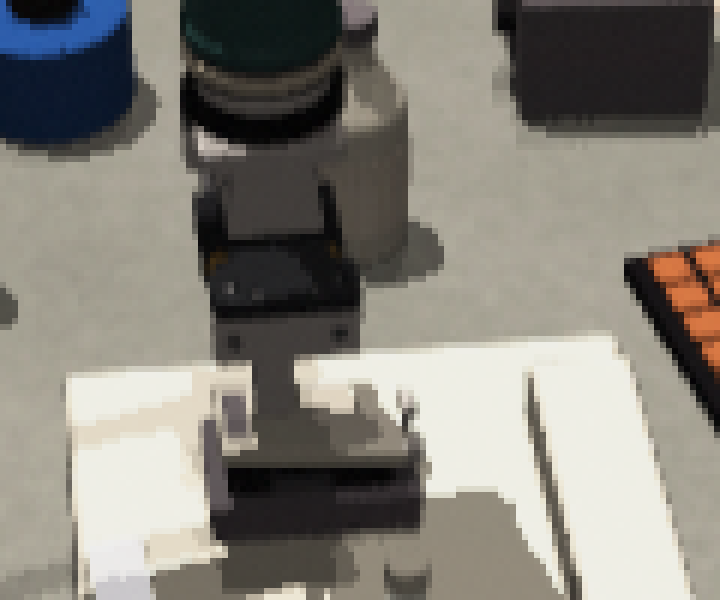

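```bash
for i in 1 2 ; do python3 -m creep '[[0,2,0,0,0,0,255],[0,2,0,0,0,0,255]]'|egrep 'pos|force';done
python3 - <<'E'
from h import *
s=snap('side','side10')
i=cv2.resize(s['color'][90:190,260:380],None,fx=6,fy=6,interpolation=cv2.INTER_NEAREST);cv2.imwrite('pics/side10d.png',i)
E
```

```text
tool_pos: [0.5312, 0.1227, 0.1215]
wrist_force: [-2.3, 1.2, 3.4]
tool_pos: [0.5312, 0.1227, 0.1194]
wrist_force: [-3.2, -1.0, 3.7]
```

View pics/side10d.png

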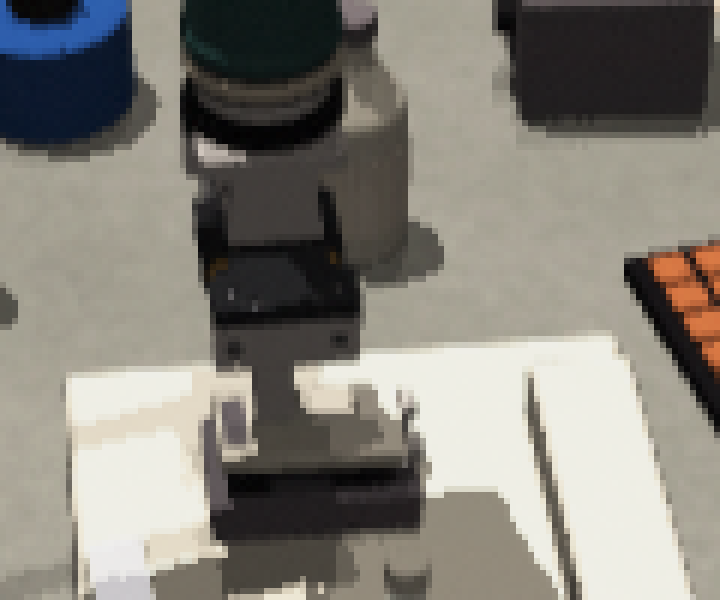

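```bash
for i in 1 2 3; do python3 -m creep '[[0,1.5,0,0,0,0,255],[0,1.5,0,0,0,0,255]]'|egrep 'pos|force';done
```

```text
tool_pos: [0.5312, 0.1227, 0.118]
wrist_force: [-2.8, 0.7, 3.8]
tool_pos: [0.5312, 0.1227, 0.1165]
wrist_force: [-3.2, -0.1, 3.0]
tool_pos: [0.5313, 0.1227, 0.1152]
wrist_force: [-3.0, -0.0, 4.8]
```

```bash
for i in 1 2; do python3 -m creep '[[0,1.5,0,0,0,0,255],[0,1.5,0,0,0,0,255]]'|egrep 'pos|force';done
python3 - <<'E'
from h import *
s=snap('side','side11')
i=cv2.resize(s['color'][90:190,260:380],None,fx=6,fy=6,interpolation=cv2.INTER_NEAREST);cv2.imwrite('pics/side11d.png',i)
E
```

```text
tool_pos: [0.5313, 0.1227, 0.1136]
wrist_force: [-3.8, -0.1, 4.5]
tool_pos: [0.5313, 0.1227, 0.1125]
wrist_force: [-3.3, 0.6, 5.5]
```

View pics/side11d.png

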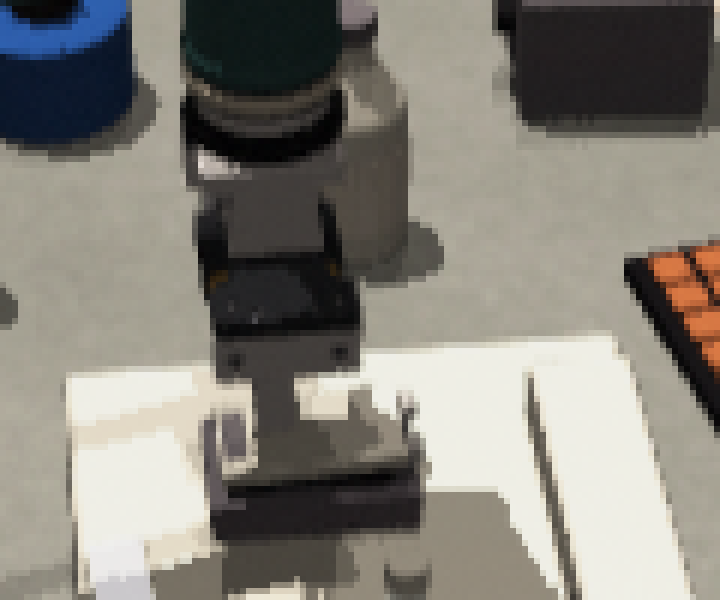

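```bash
for i in 1 2; do python3 -m creep '[[0,1.2,0,0,0,0,255],[0,1.2,0,0,0,0,255]]'|egrep 'pos|force';done
```

```text
tool_pos: [0.5313, 0.1227, 0.1117]
wrist_force: [-4.7, -0.2, 6.5]
tool_pos: [0.5314, 0.1227, 0.1105]
wrist_force: [-3.6, 0.5, 4.6]
```

```bash
for i in 1 2 3; do python3 -m creep '[[0,1.2,0,0,0,0,255],[0,1.2,0,0,0,0,255]]'|egrep 'pos|force';done
python3 - <<'E'
from h import *
s=snap('side','side12')
i=cv2.resize(s['color'][90:190,260:380],None,fx=6,fy=6,interpolation=cv2.INTER_NEAREST);cv2.imwrite('pics/side12d.png',i)
E
```

```text
tool_pos: [0.5316, 0.1226, 0.1087]
wrist_force: [-3.5, 0.5, 4.2]
tool_pos: [0.5316, 0.1227, 0.1085]
wrist_force: [-4.4, 0.7, 8.2]
tool_pos: [0.5317, 0.1227, 0.1084]
wrist_force: [-6.4, 0.1, 11.9]
```

View pics/side12d.png

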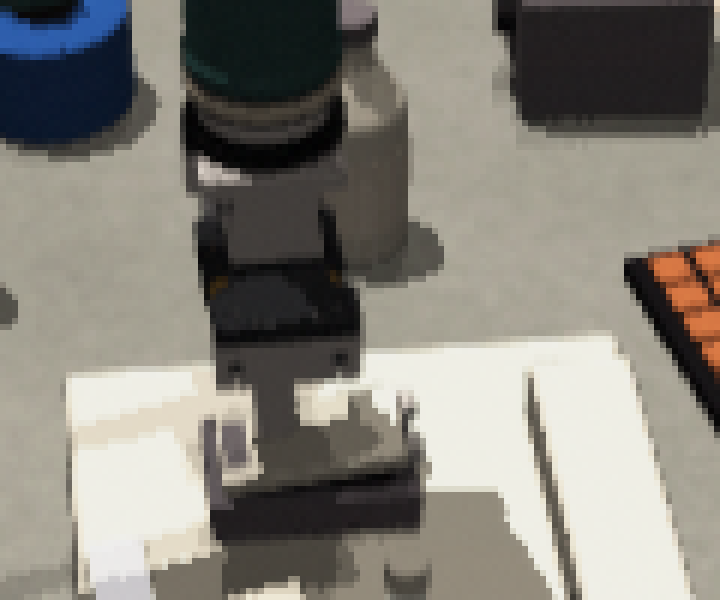

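The lid is against its soft lower stop: the force rises from 4 to 12 N while z stays at about 0.1085. Now I let go.

```bash
python3 -m creep '[[0,-4,0,0,0,0,255],[0,-9,0,0,0,0,255],[0,-20,0,0,0,0,255],[0,-40,0,0,0,0,255],[0,-60,0,0,0,0,255]]'
python3 -m creep '[[0,0,0,0,0,0,255],[0,0,0,0,0,0,255],[0,0,0,0,0,0,255],[0,0,0,0,0,0,255]]'
python3 - <<'E'
from h import *
t=SH-.070*fx; t[2]=.168; print(t);go(t)
s=snap('side','side13')
i=cv2.resize(s['color'][90:250,240:400],None,fx=4,fy=4,interpolation=cv2.INTER_NEAREST);cv2.imwrite('pics/side13d.png',i)
E
```

```text
time: 11.72
tool_pos: [0.5319, 0.1224, 0.1664]
ee_rot: [-1.571, 0.0, 1.45]
wrist_force: [0.5, -0.9, 0.4]
width: 0.0006
time: 12.22
tool_pos: [0.531, 0.1226, 0.1653]
ee_rot: [-1.569, 0.0, 1.45]
wrist_force: [0.4, -0.6, 0.9]
width: 0.0004
[ 0.5035034  -0.07862015  0.168     ]
pos [0.531  0.1226 0.1653] rot [-1.569  0.     1.45 ] F [ 0.43 -0.57  0.9 ] w 0.0004 t 12.225
shift mm [-203.    -2.7    3. ]
```

View pics/side13d.png

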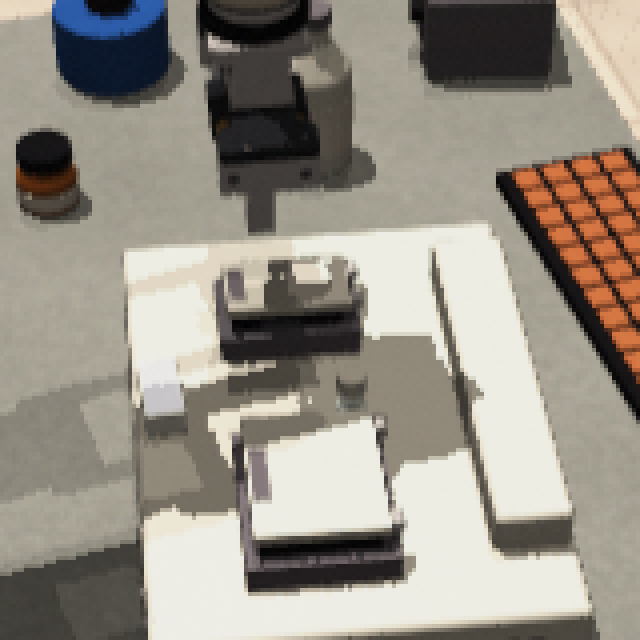

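```bash
python3 -m creep '[[-40,-5,0,0,0,0,255],[-90,-5,1,0,0,0,255],[-140,-5,2,0,0,0,255],[-185,-5,3,0,0,0,255],[-203,-3,3,0,0,0,255]]'
python3 -m creep '[[0,0,0,0,0,0,255],[0,10,0,0,0,0,255],[0,20,0,0,0,0,255],[0,20,0,0,0,0,255]]'
python3 - <<'E'
from h import *
t=SH-.070*fx; t[2]=.116; go(t)
for c in('side','top'):
    s=snap(c,c+'14'); 
    for n in ['sample_press','sample_hinge','ref_press','vial']: print(n,[(np.round(d['point'],3).tolist(),round(d['p'],2)) for d in robot.landmark_of(n,c)[:1]])
    i=cv2.resize(s['color'][100:240,250:400],None,fx=4,fy=4,interpolation=cv2.INTER_NEAREST);cv2.imwrite(f'pics/{c}14d.png',i)
E
```

```text
time: 12.9
tool_pos: [0.5036, -0.0804, 0.1692]
ee_rot: [-1.571, 0.0, 1.447]
wrist_force: [-0.6, 0.2, -0.0]
width: 0.0005
time: 13.4
tool_pos: [0.503, -0.0773, 0.1474]
ee_rot: [-1.568, -0.001, 1.451]
wrist_force: [0.8, 0.4, 0.3]
width: 0.0009
pos [ 0.503  -0.0773  0.1474] rot [-1.568e+00 -1.000e-03  1.451e+00] F [0.76 0.39 0.34] w 0.0009 t 13.4
shift mm [-1.3 31.4 -0.7]
sample_press [([0.493, -0.076, 0.145], 0.57)]
sample_hinge [([0.572, -0.089, 0.138], 0.88)]
ref_press [([0.519, 0.119, 0.143], 0.62)]
vial [([0.573, -0.088, 0.139], 0.59)]
sample_press [([0.495, -0.076, 0.148], 0.61)]
sample_hinge []
ref_press [([0.526, 0.124, 0.145], 0.71)]
vial [([0.57, 0.007, 0.101], 0.53)]
```

View pics/side14d.png

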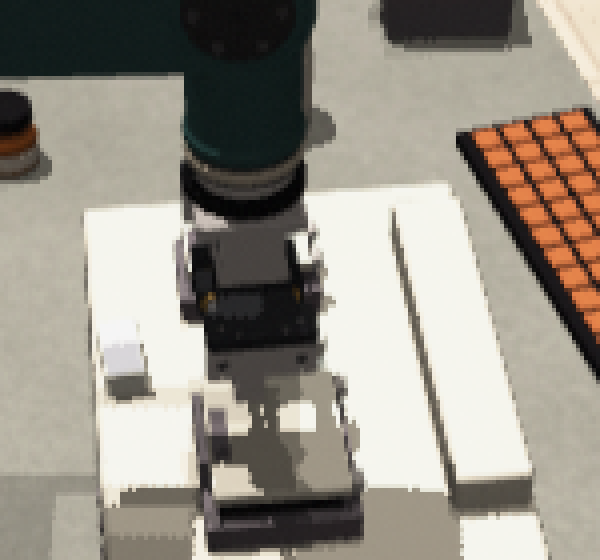

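The fingers hover over the middle of the wide lid, seen at about 300 to 315, 195 to 215. The narrow lid is shut. I press down until I meet the stop.

```bash
python3 -m creep '[[0,8,0,0,0,0,255],[0,16,0,0,0,0,255],[0,23,0,0,0,0,255],[0,27,0,0,0,0,255],[0,27,0,0,0,0,255]]'|egrep 'pos|force'; for i in 1 2 3; do python3 -m creep '[[0,2,0,0,0,0,255],[0,2,0,0,0,0,255]]'|egrep 'pos|force';done
```

```text
tool_pos: [0.5036, -0.0784, 0.1217]
wrist_force: [-0.2, 0.1, 0.1]
tool_pos: [0.504, -0.0785, 0.1203]
wrist_force: [0.0, 0.0, 0.2]
tool_pos: [0.5038, -0.0785, 0.1181]
wrist_force: [-0.2, 0.1, -0.5]
tool_pos: [0.5041, -0.0785, 0.1165]
wrist_force: [-0.1, -0.3, 0.7]
```

```bash
for i in 1 2 3 4; do python3 -m creep '[[0,1.5,0,0,0,0,255],[0,1.5,0,0,0,0,255]]'|egrep 'pos|force';done
```

```text
tool_pos: [0.504, -0.0785, 0.1153]
wrist_force: [-1.0, 0.6, 3.3]
tool_pos: [0.5039, -0.0785, 0.1134]
wrist_force: [-1.5, 0.3, 5.6]
tool_pos: [0.5039, -0.0785, 0.1122]
wrist_force: [-2.8, 0.5, 6.0]
tool_pos: [0.5039, -0.0785, 0.1117]
wrist_force: [-3.6, 1.2, 9.1]
```

```bash
for i in 1 2; do python3 -m creep '[[0,1.5,0,0,0,0,255],[0,1.5,0,0,0,0,255]]'|egrep 'pos|force';done
python3 - <<'E'
from h import *
s=snap('side','side15'); i=cv2.resize(s['color'][100:240,250:400],None,fx=4,fy=4,interpolation=cv2.INTER_NEAREST);cv2.imwrite(f'pics/side15d.png',i)
E
```

```text
tool_pos: [0.504, -0.0785, 0.1111]
wrist_force: [-5.0, 1.6, 12.0]
tool_pos: [0.5043, -0.0786, 0.1087]
wrist_force: [-2.7, 0.9, 9.8]
```

View pics/side15d.png

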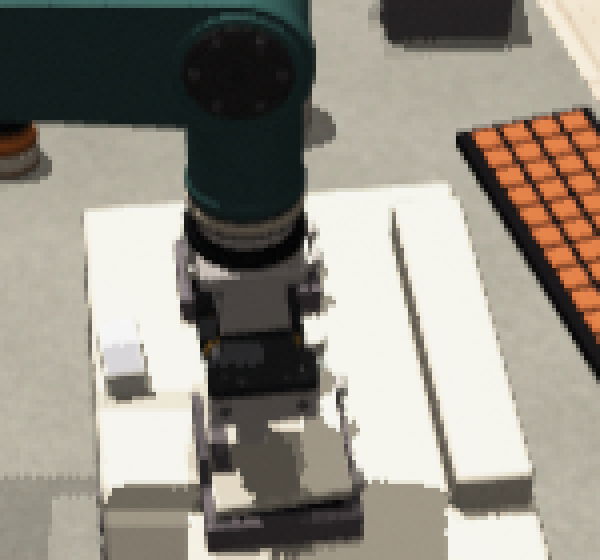

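```bash
for i in 1 2; do python3 -m creep '[[0,1.5,0,0,0,0,255],[0,1.5,0,0,0,0,255]]'|egrep 'pos|force';done
```

```text
tool_pos: [0.5043, -0.0786, 0.1085]
wrist_force: [-5.0, 1.3, 13.0]
tool_pos: [0.5044, -0.0787, 0.1084]
wrist_force: [-6.7, 1.9, 18.8]
```

It meets the stop at z 0.1084, as the narrow lid did. I let go and rise well clear.

```bash
python3 -m creep '[[0,-6,0,0,0,0,255],[0,-25,0,0,0,0,255],[0,-70,0,0,0,0,255],[0,-125,0,0,0,0,255],[0,-160,0,0,0,0,255]]'
for i in 1 2 3 4; do python3 -m creep '[[0,0,0,0,0,0,255],[0,0,0,0,0,0,255],[0,0,0,0,0,0,255],[0,0,0,0,0,0,255],[0,0,0,0,0,0,255]]' >/dev/null; done
python3 - <<'E'
from h import *
go([.5,0,.25])
for c in('side','top'):
    s=snap(c,c+'16'); 
    for n in ['sample_press','ref_press','vial','cuvette_box']: print(n,[(np.round(d['point'],3).tolist(),round(d['p'],2)) for d in robot.landmark_of(n,c)[:1]])
    i=cv2.resize(s['color'][100:260,250:400],None,fx=3.7,fy=3.7,interpolation=cv2.INTER_NEAREST);cv2.imwrite(f'pics/{c}16d.png',i)
E
```

```text
time: 17.95
tool_pos: [0.5046, -0.0787, 0.2659]
ee_rot: [-1.573, 0.0, 1.45]
wrist_force: [-0.0, 0.1, 0.6]
width: 0.0006
pos [ 0.5039 -0.0785  0.2642] rot [-1.571 -0.     1.45 ] F [0.48 0.13 0.33] w 0.0005 t 20.45
shift mm [77.4 14.2 13.3]
sample_press [([0.516, -0.077, 0.186], 0.56)]
ref_press [([0.522, 0.12, 0.146], 0.51)]
vial [([0.568, 0.011, 0.094], 0.4)]
cuvette_box [([0.437, 0.05, 0.098], 0.78)]
sample_press [([0.514, -0.08, 0.188], 0.58)]
ref_press [([0.525, 0.122, 0.146], 0.59)]
vial []
cuvette_box [([0.433, 0.052, 0.104], 0.49)]
```

View pics/side16d.png

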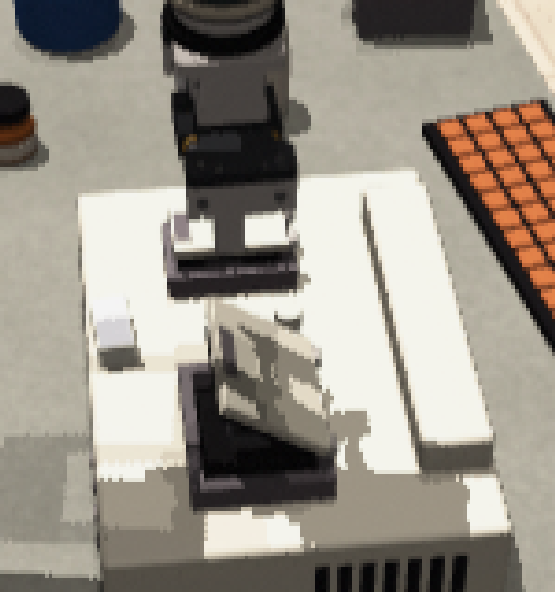

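```bash
python3 -c "
from bench import robot
print(robot.close_job())"
```

```text
the job is handed in; nothing more can be done
None
```

With shut fingers, I pushed the narrow reference hatch down to its soft stop and let go, and it latched. I then pressed the wide sample hatch once to its stop, let go and lifted the hand clear. The job is handed in at about 20.5 s of the 51 s allowed, and no verdict was reported.

**Hatches:** In the last pictures both cameras put the narrow hatch's press point at z ≈ 0.146 m (level and shut) and the wide hatch's at 0.186–0.188 m (fully open). The side picture shows the same.

**Bystanders:** The vial, as far as the side camera found it, and the cuvette box were where they started to within a few millimetres. The bottle, jar, beaker and tip tray were not checked again after the presses; no move came near them.

**Robot:** The wrist force was near zero after release. The highest reading during the presses was about 20 N, against the 40 N limit.

**What disagreed or failed:**
- The visible fingertips, and the height at which they touched the lids, were about 28 mm above the reported TCP. I therefore judged both presses by the rising force and the pictures, not by height.
- Late in the run some network calls missed or gave wrong results. The side camera once reported the vial at the sample hinge's position, and the top camera missed the vial in the last check.

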